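# Zero the turns counter and take off the large brush's cap

## Task

The brushing machine in the ripening cellar is due a brush change. First turn the turns counter's knob back to its zero stop; then unscrew the cap of the large brush - its thread may be left-hand or right-hand and nothing shows which, so try it both ways - lift it straight off and finish while still holding it in the gripper, upright and still, at least 10 cm above where it sat. Leave the small brush's cap and the other things on the bench alone.

Things in the scene. Friction and masses are not known exactly. Their poses are not given: they have to be found in the camera images.
- machine: bench-top cheese-brushing machine, fixed: steel housing 280 (x) by 420 (y) by 100 mm high, a motor hump 40 mm above the deck along its far edge. Origin on the bench under its centre; x points away from the robot (yaw within 0.3 rad). On the deck: the counter's knob at x -95, y 0 mm; two upright spindles at x 20, y +100 and -100 mm, each with a brush and a screw cap
- counter (a joint): the turns counter's reset knob: value in rad, 0 at its zero stop, growing as the knob turns clockwise seen from above, up to 1.7; it starts between 0.7 and 1.4, stays where it is left and turns very lightly (0.03 N m). It goes back to zero anticlockwise seen from above
- counter_grip (a point): point on the counter knob's upright axis, 37 mm above the deck, 7 mm below the top of its grip bar (black, 42 mm long, 14 mm wide, about 30 mm high), on a disc 44 mm across, 14 mm above the deck. The bar lies along this point's x axis, which turns with the knob; a white line marks its -x half, pointing to the robot's edge of the deck at zero
- brush_big: the large round brush, 150 mm over its bristles, 30 mm high, fixed round one of the two spindles (either one); its white back plate is 120 mm across. Origin on the deck, on the spindle axis
- brush_small: the small round brush, 100 mm over its bristles, 30 mm high, fixed round the other spindle. Origin on the deck, on the spindle axis
- cap_big: the loose metal screw cap of the large brush, about 0.16 kg: a skirt 54 mm across and 23 mm high, upon it a ribbed round grip 40 mm across and 30 mm high (53 mm in all). Origin at the centre of its underside, which sits on the brush, 130 mm above the bench; z up. A pip on the skirt and a line on top mark its -x side; at the start its x axis is along the machine's
- cap_big_top (a point): centre of that cap's top, 53 mm above its origin. Coarse thread, left- or right-hand at random, nothing shows which. The cap turns easily. Wrong way: a firm stop within 4 degrees. Right way: free to lift straight off once turned 60 to 115 degrees (80 is good); stops at 125. Screwed on, it lifts only 2 to 3 mm. It must rise 15 mm to clear the thread
- cap_small: the screw cap of the small brush, the same shape and size, with the opposite thread; to be left alone
- cheese: bystander: a brown cheese wheel 124 mm across, 56 mm high, on a small wooden board left of the machine. Origin at the centre of its underside
- salt_jar: bystander: a lidded jar 70 mm across, 90 mm high, right of the machine. Origin at the centre of its underside
- scrub: bystander: a hand brush 200 mm long with a wooden handle and a grey head, lying right of the machine. Origin in its underside
Things that resemble listed ones, but are neither listed nor needed, are in the scene too. What is shaped like the cap_big but yellow is not meant.

How it is judged:
By the outcome, as a careful person would: the job done as asked, in the order asked, and still so for the second after the job is handed in, while the arm keeps its last pose, push and grip.
It also fails if it takes over 51 s, if anything falls off the work surface, if the arm or the gripper's body presses on something with over 40 N, if the wrist force passes 120 N, or if a joint passes its speed limit or range.

## Robot

A 6-joint arm with a two-finger parallel gripper is mounted at the origin on the work surface. World frame = base frame: x ahead of the robot, y to its left, z up, the work surface at z = 0. Lengths are in m, angles in degrees, forces in N, time in s.
With the tool pointing down it reaches from about 0.375 to 0.9 m from the base axis. Payload 3.1 kg.
Tool frame: the origin (TCP) lies at the very end of the fingers, on their centre line; the grasp point (between the pads) lies 19 mm behind it (grip_point_offset is the distance from the TCP to the grasp point, in m); y points along the fingers, x is the direction in which the jaws open and shut, and the axes are right-handed (so a half turn about y gives the same grasp; the last joint's range is limited). The gripper opens to 87 mm and grips with 3 to 60 N. Pads are 19 mm wide; open, the fingers measure 117 mm over their backs; the gripper's body (75 mm by 190 mm) begins 51 mm behind the grasp point.
Start: joints at [-80.587, 30.224, 82.088, -0, 67.689, -10.227], TCP at [0.21, -0.589, 0.223] pointing down, gripper open.
Joint ranges: [-176.69, 176.69], [-43.24, 126.21], [12.49, 139.97], [-82, 262], [0, 151.66], [-163.58, 163.58]. Speed limits (degrees/s): [159.86, 159.86, 180, 180, 180, 180].

## Interface

Orientations are given as a 3x3 rotation matrix whose columns are the frame's x, y, z axes.
In Python, from rig import * gives the robot as it stands.
- The arm moves only by the tool send_rows, never from a script. Its argument "moves" is text: rows parted by semicolons, each of 5 numbers parted by spaces: the finger opening in mm, from 0 to 87, then the shift along the tool's x, y, z in mm, then the turn about the tool's y in degrees. In form: fingers dx dy dz yaw; .... A call has 1 to 20 rows; each row shifts and turns the commanded pose from where the row before left it, along the tool's axes as they then stand; what a row does not reach is not made up. A row lasts 1/12 s, in which the tool goes at most 41.7 mm and 7.16 degrees, less where a joint would pass 70% of its speed; a pose out of reach is approached as far as the arm can. A call is refused whole if a number of a shift passes 41.7 or a number of a turn 7.16, either way. A call with a gripper value outside its range is refused whole. The fingers move at their own pace and stop on an object; the grip force is fixed at half the most. Time passes only in rows, so rows that do not move let the fingers close. It gives the time, the measured TCP pose, the force and the opening at its end, in the units of the state.
- read_state(): the state, without advancing time (a new reading comes with each control period).
- capture(name): name is "side" or "top"; returns a dict with "image" (384x512x3 uint8, blue, green, red), "z_map" (384x512 float32, m along the optical axis (not along the pixel's ray), 0 where there is no reading), "mtx" (3x3 intrinsics, pixels), "origin" and "rotation" of the camera in the world. Camera axes: x right, y up, looking along -z (the intrinsics and any distortion apply to the point x, -y, -z); pixel columns grow to the right and rows downward; lengths in m; the calibration is good to about 2 mm. A picture is of the moment at which its call begins.
- hand_in(): hands the job in, once; it reports no verdict.
Trained networks look in a picture, given as the dict that the camera call returned (one of the last four; its "shot" number tells which), for a name from the list of things; names that differ only in an ending like _2 or _b are one class to them, and where a whole thing is asked for, a point or a joint stands for the part that bears it (a point fixed in the world has none). Each returns a list of dicts, best first, with "p" (0 to 1); they miss things now and then, are a little off and sometimes report something else, mostly with a low value. They report only what shows in the picture. A call takes as long as a camera call. They do not tell look-alikes from the thing itself.
- search_frame(picture, name): "bbox" ([left, top, right, bottom] in pixels, round what is visible of it).
- masks_of(picture, name): "region" (384x512 bool, what is visible of it) and "bbox" ([left, top, right, bottom] in pixels, round what is visible of it).
- mark_of(picture, name): "pixel" ([row, column] in pixels: a listed point, or the origin of a listed thing).
The state is a dict: "time_s": time; "joint_positions": joint angles; "qvel": joint speeds; "tau": joint torques, N m; "position": TCP position; "tcp_rot": TCP orientation; "force": force on the tool from outside, world axes, zero at the start; "moment": the same for the moment, N m; "opening": opening from 0.0 (shut) to 1.0 (fully open).
Only numpy, scipy, OpenCV 4.12 (cv2) and the standard library are available. Lean on these libraries where they do the work, as an engineer would, in place of code of your own. Each camera call takes 0.05 s, during which the arm holds its last target. There are 200 camera calls.

## Working session

There is one attempt and no reset: what is moved stays moved. The work goes in short steps, Python scripts to look and compute and a tool call to move; the robot and the scene stay as the last step left them, time stands still between calls to the robot, and variables do not carry over. Pictures are saved under pics/ and viewed, about 8 in all and at most 12, crops included, and the job is handed in when it is done.

Besides the shell and the picture viewer there is one more tool, called as name(argument=value, ...) on one line, values as JSON. send_rows: Moves the arm, as the interface text tells. Its arguments: {"type":"object","properties":{"moves":{"type":"string"}},"required":["moves"]}

```bash
mkdir -p pics; ls; cat > h.py <<'E'
from rig import *
import numpy as np, cv2
def px2w(c,r,col,z=None):
    r0=int(round(r));c0=int(round(col)); m=np.array(c["mtx"])
    d=np.array([(col-m[0,2])/m[0,0],-(r-m[1,2])/m[1,1],-1.])
    R=np.array(c["rotation"]);o=np.array(c["origin"])
    w=R@d
    if z is not None: return o+w*(z-o[2])/w[2]
    return o+w*c["z_map"][r0,c0]
def cloud(c):
    m=np.array(c["mtx"]);v,u=np.mgrid[0:384,0:512];Z=c["z_map"]
    d=np.stack([(u-m[0,2])/m[0,0],-(v-m[1,2])/m[1,1],-np.ones(u.shape)],-1)*Z[...,None]
    return d@np.array(c["rotation"]).T+np.array(c["origin"])
E
python3 - <<'E'
from h import *
s=read_state();print({k:np.round(v,3).tolist() for k,v in s.items()})
for n in("top","side"):
    c=capture(n);cv2.imwrite(f"pics/{n}0.png",c["image"]);print(n,c["origin"],np.round(c["rotation"],3).tolist(),np.round(c["mtx"],1).tolist(),c.keys())
    for t in("counter_grip","cap_big_top","cap_small","cap_big","brush_big","brush_small","machine"):
        for q in mark_of(c,t)[:3]:
            r,k=q["pixel"];print(t,round(q["p"],2),np.round(q["pixel"],1),np.round(px2w(c,r,k),3))
E
```

```text
pics
{'time_s': 0.0, 'joint_positions': [-80.587, 30.28, 82.157, -0.002, 67.689, -10.229], 'qvel': [-0.015, 0.004, -0.073, 0.092, 0.002, 0.103], 'tau': [0.0, -44.004, -17.659, 0.063, 0.058, -0.0], 'position': [0.21, -0.588, 0.222], 'tcp_rot': [[0.336, -0.0, 0.942], [-0.942, 0.002, 0.336], [-0.002, -1.0, 0.0]], 'force': [0.018, -0.063, -0.448], 'moment': [0.01, -0.046, -0.018], 'opening': 0.998}
top [0.4489082  0.00380255 1.2027781 ] [[0.022, 0.99, -0.141], [-1.0, 0.021, -0.01], [-0.007, 0.142, 0.99]] [[378.9, 0.0, 250.7], [0.0, 378.9, 192.5], [0.0, 0.0, 1.0]] dict_keys(['image', 'z_map', 'mtx', 'origin', 'rotation', 'shot'])
counter_grip 0.76 [237.5 253.1] [0.474 0.005 0.142]
cap_big_top 0.82 [126.6 202.1] [0.819 0.173 0.053]
cap_big_top 0.82 [165.6 166.5] [0.692 0.279 0.05 ]
cap_big_top 0.68 [189.9 225.7] [0.6   0.083 0.181]
cap_small 0.75 [202.8 288. ] [ 0.569 -0.088  0.178]
cap_small 0.44 [223.7 114.9] [0.508 0.42  0.069]
cap_big 0.76 [136.  231.3] [0.791 0.08  0.051]
cap_big 0.69 [194.9 222.1] [0.586 0.092 0.184]
cap_big 0.65 [194.1 222.1] [0.589 0.092 0.179]
brush_big 0.58 [193.
[... 274 characters left out ...]
17, 0.792, 0.61]] [[384.0, 0.0, 254.1], [0.0, 384.0, 194.4], [0.0, 0.0, 1.0]] dict_keys(['image', 'z_map', 'mtx', 'origin', 'rotation', 'shot'])
counter_grip 0.48 [216.  292.8] [0.464 0.01  0.144]
counter_grip 0.24 [197.7 292.1] [ 0.546 -0.08   0.114]
cap_big_top 0.69 [239.  170.1] [ 0.752  0.243 -0.002]
cap_big_top 0.6 [193.  239.2] [0.604 0.085 0.182]
cap_big_top 0.53 [197.7 202.9] [0.794 0.08  0.052]
cap_small 0.54 [189.4 292. ] [ 0.555 -0.088  0.137]
cap_big 0.65 [258.7 171.5] [0.661 0.295 0.019]
cap_big 0.62 [206.6 202.6] [0.707 0.143 0.101]
cap_big 0.6 [204.6 240.1] [0.582 0.101 0.162]
brush_big 0.69 [217.  238.8] [0.576 0.112 0.127]
brush_small 0.6 [193.6 293.4] [ 0.545 -0.084  0.128]
```

```bash
python3 - <<'E'
import cv2
a=cv2.imread("pics/top0.png");cv2.imwrite("pics/top0c.png",cv2.resize(a[90:290,110:376],None,fx=3,fy=3,interpolation=2)[:600,:798])
E
```

```text
(no output)
```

View pics/top0c.png

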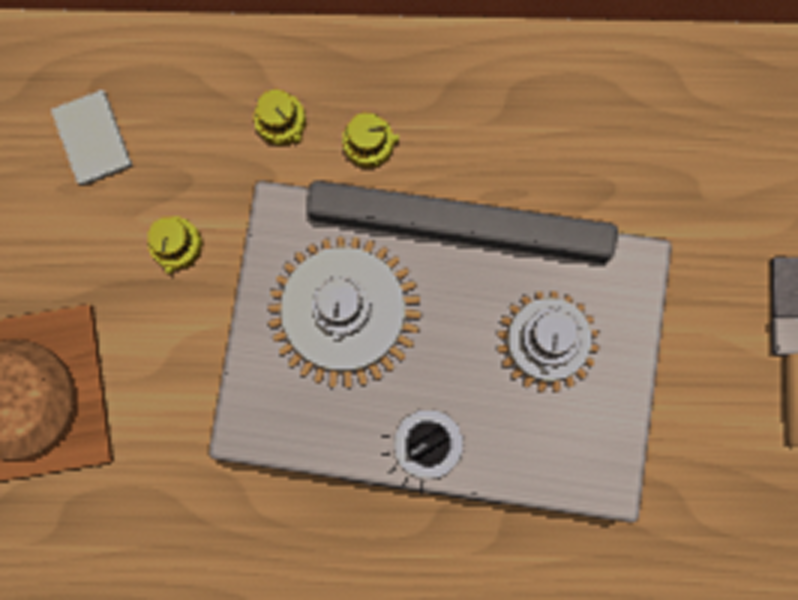

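View pics/side0.png

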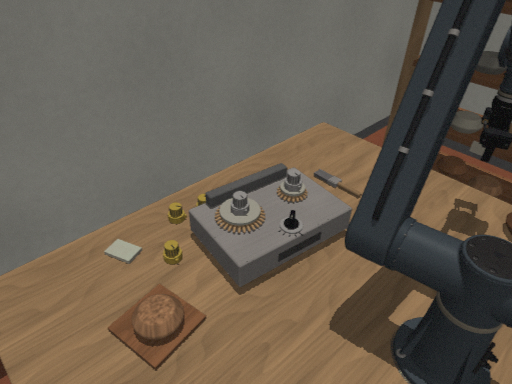

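Pictures: the large brush is on the left spindle, its steel cap at full-image pixel (row 191, col 223). It could be mistaken for the small brush's cap (202, 294) or the yellow caps (129, 203), (137, 232), (170, 168). I choose (191, 223). The knob is at (237, 253), its white line pointing lower-left. Next I'll measure exactly, with a close crop as the check.

```bash
python3 - <<'E'
from h import *
c=capture("top");P=cloud(c);im=c["image"].astype(int)
def near(p,r,zl,zh):
    m=(np.hypot(P[...,0]-p[0],P[...,1]-p[1])<r)&(P[...,2]>zl)&(P[...,2]<zh);return m
for n,p in(("big",(.595,.087)),("small",(.566,-.092))):
    m=near(p,.045,.172,.195);q=P[m];print(n,m.sum(),q.mean(0),(q.min(0)+q.max(0))/2,np.ptp(q,0))
    (x,y),r=cv2.minEnclosingCircle(q[:,:2].astype(np.float32));print("circ",x,y,r)
    m=near((x,y),.12,.118,.142);q=P[m];print(" brush",m.sum(),cv2.minEnclosingCircle(q[:,:2].astype(np.float32)))
m=near((.474,.005),.035,.132,.16);q=P[m];print("bar",m.sum(),q.mean(0),cv2.minAreaRect((q[:,:2]*1000).astype(np.float32)),q[:,2].max())
m=near((.474,.005),.04,.108,.125);q=P[m];print("disc",m.sum(),cv2.minEnclosingCircle(q[:,:2].astype(np.float32)))
# white line
m=near((.474,.005),.03,.13,.16);g=im.min(2);mm=m&(g>90);print("white",mm.sum(),P[mm].mean(0) if mm.any() else 0)
# machine deck
m=(P[...,2]>.09)&(P[...,2]<.11)&(abs(P[...,0]-.56)<.3)&(abs(P[...,1])<.3)
q=P[m];rr=cv2.minAreaRect((q[:,:2]*1000).astype(np.float32));print("deck",rr,np.median(q[:,2]))
a=np.hstack([cv2.resize(c["image"][r-22:r+22,k-22:k+22],(390,390),interpolation=cv2.INTER_CUBIC) for r,k in((237,253),(193,224))])
cv2.imwrite("pics/close.png",a)
E
```

```text
big 170 [0.60072422 0.09194597 0.18153082] [0.60084399 0.0928548  0.17960197] [0.03929606 0.03893118 0.01505234]
circ 0.6013400554656982 0.0922970250248909 0.020427623763680458
 brush 1530 ((0.6327328681945801, 0.0809304490685463), 0.09303595870733261)
small 175 [ 0.57511856 -0.10576987  0.18112501] [ 0.57469748 -0.10657914  0.17990229] [0.03815331 0.03883472 0.01500022]
circ 0.5757505297660828 -0.10601811856031418 0.020630696788430214
 brush 798 ((0.6222267150878906, -0.1036410853266716), 0.08532033860683441)
bar 73 [0.47478295 0.00747771 0.14248853] ((474.6542663574219, 7.650285720825195), (13.777305603027344, 39.98478698730469), 33.022891998291016) 0.14936923280243342
disc 117 ((0.47555914521217346, 0.007324318867176771), 0.03084549307823181)
white 6 [0.46974667 0.0159272  0.14276379]
deck ((567.9747314453125, -4.1200714111328125), (420.41796875, 282.3848876953125), 82.7555160522461) 0.09874468797704583
```

View pics/close.png

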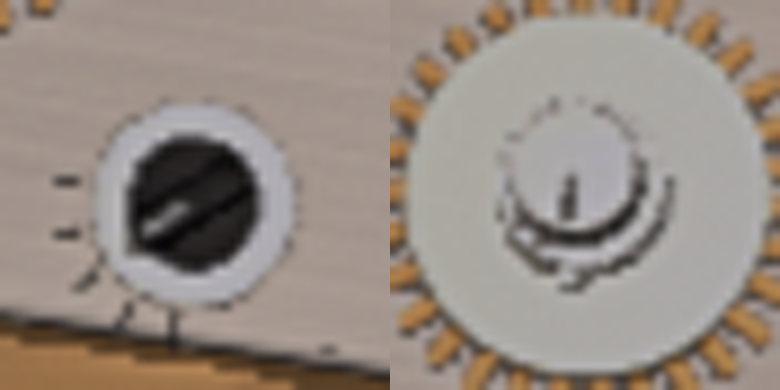

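Geometry agrees: machine yaw is about -7.3°, the big cap at (0.601, 0.092), the knob at (0.474, 0.008). The knob's line points at 122.7° against 172.7° at zero, so it needs about 50° anticlockwise. Moving over the knob first.

send_rows(moves="40 -26.2 0 24.9 0;40 -26.2 0 24.9 0;40 -26.2 0 24.9 0;40 -26.2 0 24.9 0;40 -26.2 0 24.9 0;40 -26.2 0 24.9 0;40 -26.2 0 24.9 0;40 -26.2 0 24.9 0;40 -26.2 0 24.9 0;40 -26.2 0 24.9 0;40 -26.2 0 24.9 0;40 -26.2 0 24.9 0;40 -26.2 0 24.9 0;40 -26.2 0 24.9 0;40 -26.2 0 24.9 0;40 -26.2 0 24.9 0;40 -26.2 0 24.9 0;40 -26.2 0 24.9 0;40 0 0 0 0")

```text
time_s: 2.43
position: [0.4759, 0.0112, 0.223]
tcp_rot: [[0.342, 0.003, 0.94], [-0.94, 0.002, 0.342], [-0.001, -1.0, 0.004]]
force: [0.1, -0.2, -0.0]
opening: 0.46
```

send_rows(moves="40 0 0 0 -6.9;40 0 0 0 -6.9;40 0 0 0 -6.9;40 0 0 0 -6.9;40 0 0 0 -6.9;40 0 0 0 -6.9;40 0 0 0 -6.9;40 0 0 0 -6.9;40 0 0 0 -6.9;40 0 0 0 -6.9;40 0 0 0 -6.9;40 0 0 0 -6.9;40 0 0 0 -6.9;40 0 0 0 -6.9;40 0 0 0 -6.9;40 0 0 0 0;40 0 0 0 0")

```text
time_s: 3.85
position: [0.4736, 0.0058, 0.2226]
tcp_rot: [[0.839, 0.0, -0.544], [0.544, -0.0, 0.839], [0.0, -1.0, -0.0]]
force: [1.0, 1.1, -0.0]
opening: 0.458
```

send_rows(moves="40 1.6 20 1.4 0;40 0 30 0 0;40 0 25 0 0;40 0 15 0 0;40 0 11 0 0;40 0 0 0 0;40 0 0 0 0")

```text
time_s: 4.43
position: [0.4741, 0.0081, 0.1213]
tcp_rot: [[0.838, -0.001, -0.545], [0.545, 0.0, 0.838], [-0.001, -1.0, 0.001]]
force: [-0.9, 0.2, -0.6]
opening: 0.455
```

send_rows(moves="0 0 0 0 0;0 0 0 0 0;0 0 0 0 0;0 0 0 0 0;0 0 0 0 0;0 0 0 0 0;0 0 0 0 0;0 0 0 0 0")

```text
time_s: 5.1
position: [0.4736, 0.0078, 0.1221]
tcp_rot: [[0.837, -0.001, -0.547], [0.547, -0.001, 0.837], [-0.002, -1.0, -0.0]]
force: [-2.9, -2.7, 6.8]
opening: 0.158
```

send_rows(moves="0 0 0 0 -5;0 0 0 0 -5;0 0 0 0 -5;0 0 0 0 -5;0 0 0 0 -5;0 0 0 0 -5;0 0 0 0 -5;0 0 0 0 -5;0 0 0 0 -4;0 0 0 0 0;0 0 0 0 0")

```text
time_s: 6.02
position: [0.4728, 0.0067, 0.122]
tcp_rot: [[0.221, -0.003, -0.975], [0.975, -0.003, 0.221], [-0.003, -1.0, 0.002]]
force: [-5.9, -8.2, 7.2]
opening: 0.157
```

```bash
cat > s.py <<'E'
from h import *
s=read_state();R=np.array(s["tcp_rot"]);print(round(s["time_s"],2),"xang",np.degrees(np.arctan2(R[1,0],R[0,0])),"F",np.round(s["force"],1),"M",np.round(s["moment"],3),"pos",np.round(s["position"],4),s["opening"],"tau6",s["tau"][5],"j6",s["joint_positions"][5])
E
python3 s.py
```

```text
6.02 xang 77.26089633765177 F [-5.9 -8.2  7.2] M [-1.265e+00  6.750e-01 -1.000e-03] pos [0.4728 0.0067 0.122 ] 0.15735384767693414 tau6 -0.017913447227329016 j6 -89.68411036500348
```

send_rows(moves="0 0 0 0 -2;0 0 0 0 -2;0 0 0 0 0;0 0 0 0 0")

```text
time_s: 6.35
position: [0.4728, 0.0066, 0.122]
tcp_rot: [[0.152, -0.003, -0.988], [0.988, -0.003, 0.152], [-0.003, -1.0, 0.003]]
force: [-5.3, -7.8, 7.1]
opening: 0.157
```

```bash
python3 s.py
```

```text
6.35 xang 81.26195214701424 F [-5.3 -7.8  7.1] M [-1.278  0.775  0.003] pos [0.4728 0.0066 0.122 ] 0.15693198688481244 tau6 -0.0010880725312745199 j6 -93.67829169112629
```

send_rows(moves="0 0 0 0 -2;0 0 0 0 -2;0 0 0 0 0;0 0 0 0 0")

```text
time_s: 6.68
position: [0.4728, 0.0066, 0.122]
tcp_rot: [[0.086, -0.003, -0.996], [0.996, -0.002, 0.086], [-0.002, -1.0, 0.003]]
force: [-5.9, -8.3, 7.2]
opening: 0.161
```

```bash
python3 s.py
```

```text
6.68 xang 85.05108665645295 F [-5.9 -8.3  7.2] M [-1.445  0.779 -0.663] pos [0.4728 0.0066 0.122 ] 0.16089958332355903 tau6 -0.7037369906902313 j6 -97.54395754888247
```

The stop is felt (moment −0.66 N m at ~84°). Release, rise, check.

send_rows(moves="40 0 0 0 0;40 0 0 0 0;40 0 0 0 0;40 0 0 0 0;40 0 0 0 0;40 0 -10 0 0;40 0 -25 0 0;40 0 -35 0 0;40 0 -30 0 0;87 0 0 0 0;87 0 0 0 0")

```text
time_s: 7.6
position: [0.4756, 0.0083, 0.2232]
tcp_rot: [[0.084, 0.005, -0.996], [0.996, -0.001, 0.084], [-0.0, -1.0, -0.005]]
force: [-0.1, 0.1, 0.3]
opening: 0.539
```

```bash
python3 s.py
```

```text
7.6 xang 85.16507776619915 F [-0.1  0.1  0.3] M [ 0.119 -0.153  0.001] pos [0.4756 0.0083 0.2232] 0.5388424045326057 tau6 -0.0013057237083557993 j6 -97.67611085850719
```

send_rows(moves="87 18.9 -4 -23.5 0;87 18.9 0 -23.5 0;87 18.9 0 -23.5 0;87 18.9 0 -23.5 0;87 18.9 0 -23.5 0;87 0 0 0 7;87 0 0 0 7;87 0 0 0 7;87 0 0 0 7;87 0 0 0 7;87 0 0 0 0;87 0 0 0 0")

```text
time_s: 8.6
position: [0.5984, 0.0926, 0.2238]
tcp_rot: [[0.638, -0.003, -0.77], [0.77, 0.0, 0.638], [-0.002, -1.0, 0.003]]
force: [0.4, 0.3, 0.1]
opening: 1.001
```

```bash
python3 s.py;python3 - <<'E'
from h import *
t=capture("top");s=capture("side")
r=[]
for c in(t,s):
    m=np.array(c["mtx"]);p=np.array(c["rotation"]).T@(np.array([.474,.008,.14])-c["origin"]);u=int(m[0,2]-m[0,0]*p[0]/p[2]);v=int(m[1,2]+m[1,1]*p[1]/p[2])
    a=c["image"][v-45:v+30,u-40:u+40];r.append(cv2.resize(a,(400,375),interpolation=2))
cv2.imwrite("pics/knob1.png",np.hstack(r))
E
```

```text
8.6 xang 50.33200832052079 F [0.4 0.3 0.1] M [ 0.044 -0.142  0.039] pos [0.5984 0.0926 0.2238] 1.0010105960719893 tau6 0.09867139393463731 j6 -52.099689230277264
```

View pics/knob1.png

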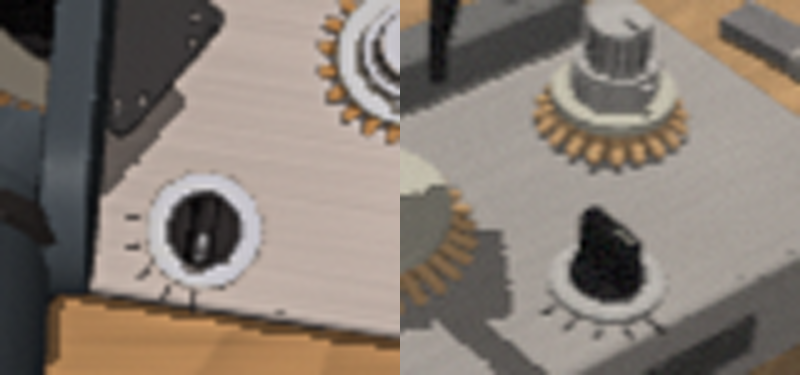

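The knob's line now points at the last tick (zero), about pixel (202, 245) of the left crop. Descending onto the big cap.

send_rows(moves="87 1.6 15 -2 0;87 0 20 0 0;87 0 20 0 0;87 0 10.5 0 0;87 0 0 0 0;50 0 0 0 0;30 0 0 0 0;30 0 0 0 0;30 0 0 0 0;30 0 0 0 0;30 0 0 0 0;30 0 0 0 0;30 0 0 0 0;30 0 0 0 0")

```text
time_s: 9.87
position: [0.6018, 0.0922, 0.1602]
tcp_rot: [[0.641, -0.0, -0.768], [0.768, -0.0, 0.641], [-0.001, -1.0, -0.0]]
force: [-0.9, 0.3, 2.1]
opening: 0.453
```

```bash
python3 s.py
```

```text
9.87 xang 50.15516105041333 F [-0.9  0.3  2.1] M [-0.095  0.059  0.064] pos [0.6018 0.0922 0.1602] 0.45329372083562147 tau6 0.0342232477851212 j6 -51.919544468542355
```

send_rows(moves="30 0 0 0 -2;30 0 0 0 -2;30 0 0 0 -2;30 0 0 0 0;30 0 0 0 0")

```text
time_s: 10.28
position: [0.6018, 0.0924, 0.1602]
tcp_rot: [[0.558, -0.0, -0.83], [0.83, -0.0, 0.558], [-0.0, -1.0, 0.0]]
force: [-0.6, 0.3, 1.3]
opening: 0.451
```

```bash
python3 s.py
```

```text
10.28 xang 56.10041703184513 F [-0.6  0.3  1.3] M [-0.017  0.079  0.048] pos [0.6018 0.0924 0.1602] 0.4505587232072559 tau6 0.0030133832478895783 j6 -57.868982022636004
```

send_rows(moves="30 0 0 0 -4;30 0 0 0 -4;30 0 0 0 -4;30 0 0 0 0")

```text
time_s: 10.62
position: [0.602, 0.0924, 0.1602]
tcp_rot: [[0.372, 0.0, -0.928], [0.928, -0.0, 0.372], [0.0, -1.0, -0.0]]
force: [-0.2, -0.4, 2.4]
opening: 0.451
```

```bash
python3 s.py
```

```text
10.62 xang 68.17093156627573 F [-0.2 -0.4  2.4] M [-0.101  0.013  0.004] pos [0.602  0.0924 0.1602] 0.4513805599898666 tau6 -0.3591335378587246 j6 -69.94238321377222
```

Anticlockwise turns freely past 4°, so the thread is right-hand. Continuing to about 84°.

send_rows(moves="30 0 0 0 -6;30 0 0 0 -6;30 0 0 0 -6;30 0 0 0 -6;30 0 0 0 -6;30 0 0 0 -6;30 0 0 0 -6;30 0 0 0 -6;30 0 0 0 -6;30 0 0 0 -6;30 0 0 0 -5;30 0 0 0 0;30 0 0 0 0")

```text
time_s: 11.7
position: [0.602, 0.0922, 0.1603]
tcp_rot: [[-0.681, 0.0, -0.732], [0.732, -0.0, -0.681], [-0.0, -1.0, 0.0]]
force: [-0.6, -1.5, 2.4]
opening: 0.451
```

```bash
python3 s.py; python3 - <<'E'
from h import *
r=[]
for n in("top","side"):
    c=capture(n);m=np.array(c["mtx"]);p=np.array(c["rotation"]).T@(np.array([.601,.0925,.16])-c["origin"]);u=int(m[0,2]-m[0,0]*p[0]/p[2]);v=int(m[1,2]+m[1,1]*p[1]/p[2])
    r.append(cv2.resize(c["image"][v-40:v+40,u-40:u+40],(400,400),interpolation=2))
cv2.imwrite("pics/cap1.png",np.hstack(r))
E
```

```text
11.7 xang 132.94541695792617 F [-0.6 -1.5  2.4] M [-0.078  0.055  0.122] pos [0.602  0.0922 0.1603] 0.45120857024421707 tau6 0.0076724449172616005 j6 -134.71157646265124
```

View pics/cap1.png

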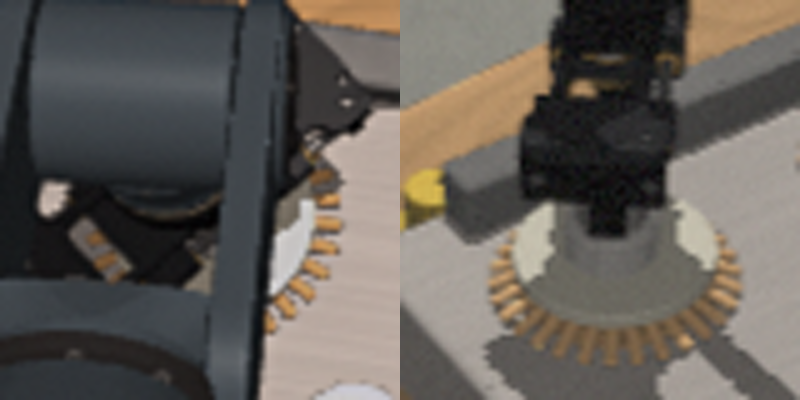

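The view shows the cap held; its pip is out of sight. Lifting gently while watching the force.

send_rows(moves="30 0 -2 0 0;30 0 -2 0 0;30 0 -2 0 0;30 0 0 0 0")

```text
time_s: 12.13
position: [0.6018, 0.0924, 0.1661]
tcp_rot: [[-0.683, -0.0, -0.73], [0.73, -0.0, -0.683], [0.0, -1.0, 0.0]]
force: [-1.8, -0.2, -1.0]
opening: 0.446
```

```bash
python3 s.py
```

```text
12.13 xang 133.10987892077844 F [-1.8 -0.2 -1. ] M [ 0.003  0.019 -0.034] pos [0.6018 0.0924 0.1661] 0.4460733782182524 tau6 -0.0020077871158719063 j6 -134.88324695194723
```

send_rows(moves="30 0 -5 0 0;30 0 -5 0 0;30 0 -5 0 0;30 0 -10 0 0;30 0 -15 0 0;30 0 -15 0 0;30 0 -15 0 0;30 0 -15 0 0;30 0 -15 0 0;30 0 -15 0 0;30 0 -10 0 0;30 0 -8 0 0;30 0 -4 0 0;30 0 0 0 0;30 0 0 0 0;30 0 0 0 0;30 0 0 0 0;30 0 0 0 0")

```text
time_s: 13.63
position: [0.6016, 0.0924, 0.3022]
tcp_rot: [[-0.684, -0.002, -0.73], [0.73, 0.0, -0.684], [0.001, -1.0, 0.001]]
force: [0.1, 0.5, -1.1]
opening: 0.449
```

```bash
python3 s.py; python3 - <<'E'
from h import *
c=capture("side");cv2.imwrite("pics/end.png",cv2.resize(c["image"][60:300,130:370],(600,600),interpolation=2))
E
```

```text
13.63 xang 133.13707634873458 F [ 0.1  0.5 -1.1] M [ 0.163 -0.062  0.026] pos [0.6016 0.0924 0.3022] 0.4485667206821624 tau6 0.0002037348986050347 j6 -134.91534472632935
```

View pics/end.png

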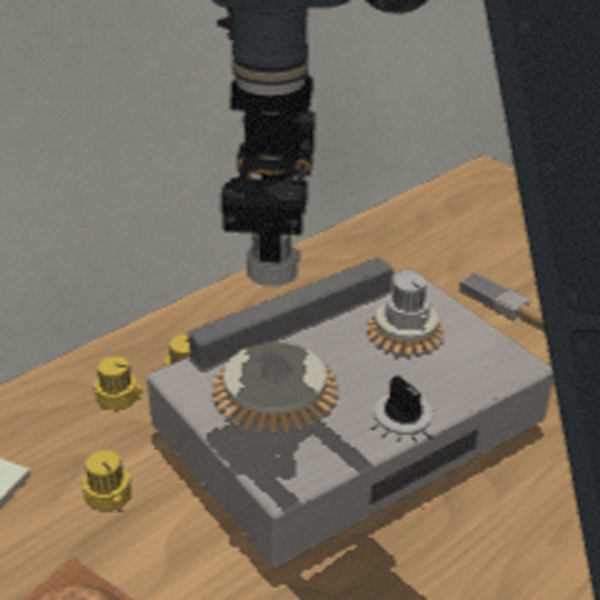

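The cap hangs upright in the gripper at about (272, 262), the large brush's spindle is bare at (275, 370), and the knob is still at zero. Handing in.

```bash
python3 -c "
from rig import *
print(hand_in())"
```

```text
the job is handed in; nothing more can be done
None
```

The job is done and handed in at about 14 s of the 51 s allowed. The knob is back at zero, and the large brush's cap is unscrewed and held in the gripper.

- **Counter:** I gripped the knob and turned it about 50° anticlockwise until the stop was felt (-0.66 N m). The pictures afterwards show its white line on the last tick.
- **Cap:** I tried anticlockwise first and it turned freely past 4°, so the thread is right-hand and I did not need to try the other way. I turned it about 83° and lifted it straight up with almost no resistance.
- **Final state:** The cap is held upright about 142 mm above where it sat. The measured force of about 1.1 N is close to its 1.6 N weight, and the gripper opening is steady at 39 mm.
- **Checks:** None failed. I could not see the cap's pip to confirm its turn, because the gripper hid it. The free lift is the evidence that it was unscrewed. The small cap, the yellow caps and the hand brush look untouched in the last picture; I did not check the jar or the cheese at the end.

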